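Set sprung tweezers to the gap gauge

ROBOT

A 6-joint arm with a two-finger parallel gripper is mounted at the origin on a cart in front of the work surface, level with it; the furniture and walls round the work are solid. World frame = base frame: x ahead of the robot, y to its left, z up, the work surface at z = 0. Lengths are in m, angles in degrees, forces in N, time in s.
With the tool pointing down it reaches from about 0.4 to 0.825 m from the base axis. Payload 7 kg.
Tool frame: the origin (TCP) lies at the centre of the arm's flange, where the gripper is bolted on; the fingertips stand 178 mm ahead of it and the grasp point (between the pads) lies 159 mm ahead of it (ctrl.hold_point_z is the distance from the TCP to the grasp point, in m); z points along the fingers, y is the line along which they close (so a half turn about z gives the same grasp; the last joint's range is limited). The gripper opens to 88 mm and grips with 3 to 60 N. Pads are 19 mm wide; open, the fingers measure 130 mm over their backs; the gripper's body (78 mm by 193 mm) begins 47 mm behind the grasp point.
Start: joints at [84.116, 20.546, 0.682, 0, -70.136, -16.507], TCP at [0.257, 0.624, 0.405] pointing down, gripper open.
Joint ranges: [-176.03, 176.03], [-82.01, 121.73], [-58.28, 71.71], [-173.87, 95.51], [-174.79, -0.11], [-173.66, 173.66]. Speed limits (degrees/s): [136.94, 136.94, 172.46, 180, 180, 180].

INTERFACE

Orientations are given as [roll, pitch, yaw] about the fixed x, y, z axes, in that order (R = Rz(yaw) Ry(pitch) Rx(roll)).
In Python, from plant import ctrl gives the robot as it stands.
- The arm moves only by the shell command python3 -m inch 'ROWS'. ROWS is JSON, one flat list of numbers, 7 for each row, row after row: the closure, from 0 (fully open) to 1 (shut), then the shift along the tool's x, y, z in mm, then the turn, a rotation vector about the tool's x, y, z in degrees. In form: [hand, x, y, z, wx, wy, wz, hand, x, y, z, wx, wy, wz, ...]. A call has 1 to 5 rows; each row is the pose to reach, as a shift and turn from the pose commanded when the call began, along the tool's axes at that moment; what a row does not reach only later rows make up. A row lasts 1/10 s, in which the tool goes at most 50 mm and 8.59 degrees, less where a joint would pass 70% of its speed; a pose out of reach is approached as far as the arm can. A call with a gripper value outside its range is refused whole. The fingers move at their own pace and stop on an object; the grip force is fixed at half the most. Time passes only in rows, so rows that repeat a pose let the fingers close. It gives the time, the measured TCP pose, the force, the opening and the grip force at its end, in the units of the state.
- ctrl.get_obs(): the state, without advancing time (a new reading comes with each control period).
- ctrl.snapshot(name): name is "scene" or "top" or "wrist"; returns a dict with "frame" (384x512x3 uint8, red, green, blue), "K" (3x3 intrinsics, pixels), "R" (3x3) and "t" (3): a world point X has camera coordinates R X + t. Camera axes: x right, y down, z forward; pixel columns grow to the right and rows downward; lengths in m; the calibration is good to about 2 mm. The wrist camera is an equidistant fisheye: a pixel r from the principal point sees the ray r / f radians off the axis. A picture is of the moment at which its call begins. There is no depth.
- ctrl.close_job(): hands the job in; it is judged then, once.
Trained networks look in a picture, given as the dict that the camera call returned (one of the last four; its "shot" number tells which), for a name from the list of things; names that differ only in an ending like _2 or _b are one class to them, and where a whole thing is asked for, a point or a joint stands for the part that bears it (a point fixed in the world has none). Each returns a list of dicts, best first, with "p" (0 to 1); they miss things now and then, are a little off and sometimes report something else, mostly with a low value. They report only what shows in the picture. A call takes as long as a camera call.
- ctrl.recognise(picture, thing): "location" ([x, y, z] in m, in world coordinates, good to about 4 mm: the middle of the surface that is visible of it).
- ctrl.trace(picture, thing): "pixels" (384x512 bool, what is visible of it).
- ctrl.mark_of(picture, thing): "location" ([x, y, z] in m, in world coordinates, good to about 4 mm: a listed point, or the origin of a listed thing).
The state is a dict: "clock": time; "joint_pos": joint angles; "qvel": joint speeds; "tau": joint torques, N m; "tool_pos": TCP position; "orientation": TCP orientation; "force": force on the tool from outside, world axes, zero at the start; "moment": the same for the moment, N m; "opening": finger opening in m; "gripper_force": force on a finger pad.
Only numpy, scipy, OpenCV 4.12 (cv2) and the standard library are available. Lean on these libraries where they do the work, as an engineer would, in place of code of your own. Each camera call takes 0.05 s, during which the arm holds its last target. There are 200 camera calls.

TASK

Lift the dust cover off the gap gauge by its handle and stand it upright on the free bench beside the gauge. Then take the sprung tweezers from their rest by the finger pads, hold them level with each tip less than about 10 mm above one of the gauge's two upright blades without touching the gauge, and squeeze until both tips stand directly over the two blades, so that the tip gap equals the marked gap. Finish while still holding the tweezers there, the gap steady; leave the gauge's setting and the cast and steel block beside it undisturbed.

Things in the scene. Friction and masses are not known exactly. Their poses are not given: they have to be found in the camera images.
- gauge: gap gauge fixed to the bench, under the cover at the start: foot plate 104 (x) x 116 (y) x 3 mm, base 70 x 84 x 12 mm, two dark jaws (26 mm in x, thumbscrew top at 36 mm), each with an upright steel blade 2 mm thick (y), 10 mm wide (x), top at 40 mm. Blades on x = 0; their spacing along y (8 to 20 mm between centres) is the marked gap and varies. Origin: centre of the underside; z up
- mark_fixed (a point): centre of the top edge of the blade on the fixed jaw, on the gauge's -y side; axes as the gauge's
- mark_sliding (a point): centre of the top edge of the blade on the adjustable jaw, on the gauge's +y side; axes as the gauge's; the jaw is stiff but can be knocked out of its setting
- cover: loose grey dust cover, upside-down box open below, 88 (x) x 100 (y) x 52 mm, walls 3 mm, about 250 g, bail handle on top. Origin: centre of its lower rim plane; z up. Starts on the gauge's 3 mm foot plate, concentric, same heading. The bench's left part (y over 38 mm) bears a 1.6 mm mat; lift it more than 40 mm to clear the blades
- cover_handle (a point): middle of the handle's round bar: 10 mm thick, 46 mm straight length along the cover's y, 79 mm above the cover's lower rim (27 mm over its top, free space below); pinch it across the cover's x. Axes as the cover's
- rest: black tool rest fixed to the bench: bar 140 x 20 x 4 mm with two saddles carrying the tweezers 30 mm above the bench, at x = -62 mm (heel, 26 mm wide, to 39 mm high) and x = +42 mm (near the tips, 6 x 52 mm, lugs to 39 mm high). Origin: on the bench under the tweezers' finger pads; x points to the tips
- tweezers: loose steel sprung tweezers lying flat, open, on the rest: 135 x 34 x 10 mm, 60 g, balanced near the pads. Origin: underside, midway between the ribbed finger pads; x to the tips, y squeezing direction, z up. Heel hinge x = -75 mm, pads (28 mm long) x = 0, tips x = +50 mm. Open: 34 mm over the pads, 30 mm between tip centres; 1 mm less over the pads closes the tips 1.67 mm. Spring: 5 N a pad open, 13 N shut
- tip_left (a point): centre of the +y tip of the tweezers (the tip is 2.5 mm thick in y and 5 mm high, at the middle of the arms' height, 5 mm above the underside)
- tip_right (a point): centre of the -y tip of the tweezers, likewise
- squeeze_left (a joint): angle in rad by which the +y arm is squeezed in about the heel: 0 open, 0.115 fully shut; its tip moves in 125 mm per rad
- squeeze_right (a joint): the same for the -y arm
- arch_cast: bystander: loose grey dental arch cast, 57 x 66 x 21 mm, origin centre of its underside; leave it where it stands
- steel_block: bystander: loose steel block with holes, 40 x 50 x 25 mm, origin centre of its underside; leave it where it stands

How it is judged (in metres and radians):
On the way, in this order (a step that is already met when the one before it is completed fails the run):
1. the dust cover stands on the bench beside the gauge, released (height (world z) of cover below 0.004 m and angle between cover's own z axis and vertical below 0.08 rad and horizontal distance between cover and gauge above 0.1 m and contact force between cover and the arm below 0.1 N and contact force between cover and the fingers below 0.1 N and contact force between cover and gauge below 0.1 N and linear speed of cover below 0.02 m/s), for 0.2 s.
2. the tweezers are lifted clear of their rest (contact force between the fingers and tweezers above 1 N and contact force between tweezers and rest below 0.1 N and contact force between tweezers and gauge below 0.1 N and contact force between tweezers and cover below 0.1 N and height (world z) of tweezers above 0.036 m), for 0.2 s.
3. both tips stand over the two blades at the marked gap, held steady (((y of tip_left in the frame of mark_sliding between -0.002 and 0.002 m and x of tip_left in the frame of mark_sliding between -0.004 and 0.004 m and z of tip_left in the frame of mark_sliding between 0.0025 and 0.016 m and y of tip_right in the frame of mark_fixed between -0.002 and 0.002 m and x of tip_right in the frame of mark_fixed between -0.004 and 0.004 m and z of tip_right in the frame of mark_fixed between 0.0025 and 0.016 m) or (y of tip_left in the frame of mark_fixed between -0.002 and 0.002 m and x of tip_left in the frame of mark_fixed between -0.004 and 0.004 m and z of tip_left in the frame of mark_fixed between 0.0025 and 0.016 m and y of tip_right in the frame of mark_sliding between -0.002 and 0.002 m and x of tip_right in the frame of mark_sliding between -0.004 and 0.004 m and z of tip_right in the frame of mark_sliding between 0.0025 and 0.016 m)) and contact force between the fingers and tweezers above 1 N and contact force between tweezers and rest below 0.1 N and contact force between tweezers and gauge below 0.1 N and contact force between tweezers and cover below 0.1 N and linear speed of tweezers below 0.02 m/s and velocity of joint squeeze_left between -0.05 and 0.05 rad/s and velocity of joint squeeze_right between -0.05 and 0.05 rad/s), for 0.5 s.
At the end, for the whole second after the job is handed in: Tweezers held level (0.2 rad) in the air, steady, touching only the fingers; each tip centre over its own blade, within 2 mm across and 4 mm along it, 2.5 to 16 mm above its top; cover upright on the bench, released, centre over 100 mm from the gauge's (all of step 1 and all of step 3 and angle between tweezers's own z axis and vertical below 0.2 rad and height (world z) of tweezers above 0.036 m); the arm keeps its last pose, push and grip.
It fails at once if the gauge's setting is shifted (more than 1.5 mm) (distance of mark_sliding from where it was at the start of the episode above 0.0015 m).
It fails at once if a bystander is disturbed (more than 15 mm) (distance of any of arch_cast, steel_block from where it was at the start of the episode above 0.015 m).
It also fails if it takes over 58 s, if anything falls off the work surface, if the arm or the gripper's body presses on something with over 40 N, if the wrist force passes 120 N, or if a joint passes its speed limit or range.

## Working session

There is one attempt and no reset: what is moved stays moved. The work goes in short steps, Python scripts to look and compute and a shell command to move; the robot and the scene stay as the last step left them, time stands still between calls to the robot, and variables do not carry over. Pictures are saved under pics/ and viewed, at most 13 in all, crops included, and the job is handed in when it is done.

```bash
ls; mkdir -p pics
cat > h.py <<'E'
import numpy as np,cv2
from plant import ctrl
def look(cam,things,save=None):
    s=ctrl.snapshot(cam)
    if save: cv2.imwrite('pics/'+save,cv2.cvtColor(s['frame'],cv2.COLOR_RGB2BGR))
    for t in things:
        for r in ctrl.mark_of(s,t)[:2]: print(cam,t,np.round(r['location'],4),round(r['p'],2))
    return s
def st():
    o=ctrl.get_obs(); print({k:np.round(o[k],4).tolist() for k in('clock','tool_pos','orientation','force','opening','gripper_force','joint_pos')})
E
python3 - <<'E'
from h import *
st()
for c in('top','scene'):
    look(c,['cover','cover_handle','gauge','rest','tweezers','tip_left','tip_right','arch_cast','steel_block'],c+'0.png')
E
```

```text
pics
{'clock': 0.0, 'tool_pos': [0.257, 0.6239, 0.4037], 'orientation': [179.9069, -0.0069, -22.3963], 'force': [0.5922, -0.6473, -0.1763], 'opening': 0.0879, 'gripper_force': 0.0, 'joint_pos': [84.1173, 20.5903, 0.635, -0.0211, -70.136, -16.5065]}
top cover [ 0.5233 -0.1893  0.0045] 0.86
top cover_handle [ 0.5233 -0.1874  0.0823] 0.97
top gauge [ 0.5235 -0.1923  0.0041] 0.75
top rest [0.5344 0.2763 0.0056] 0.8
top tweezers [0.5254 0.2749 0.0268] 0.71
top tweezers [0.5309 0.2751 0.007 ] 0.23
top tip_left [0.5817 0.2879 0.0371] 0.37
top tip_right [0.5774 0.2578 0.0301] 0.55
top arch_cast [ 6.690e-01  1.316e-01 -1.000e-04] 0.71
top steel_block [ 3.784e-01 -2.500e-02 -3.000e-04] 0.87
scene cover [ 0.5218 -0.1892  0.0041] 0.81
scene cover_handle [ 0.5232 -0.1906  0.0811] 0.71
scene rest [ 0.5271  0.2726 -0.0034] 0.63
scene tweezers [0.5263 0.2706 0.0281] 0.64
scene tip_left [0.5799 0.2882 0.0349] 0.56
scene tip_right [0.5801 0.2569 0.0324] 0.64
scene tip_right [ 0.3796 -0.0243  0.0022] 0.53
scene arch_cast [ 0.6648  0.1322 -0.0009] 0.78
scene steel_block [ 0.3815 -0.026   0.0033] 0.68
```

View pics/top0.png

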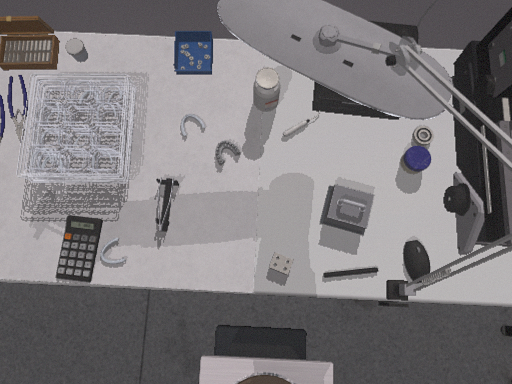

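View pics/scene0.png

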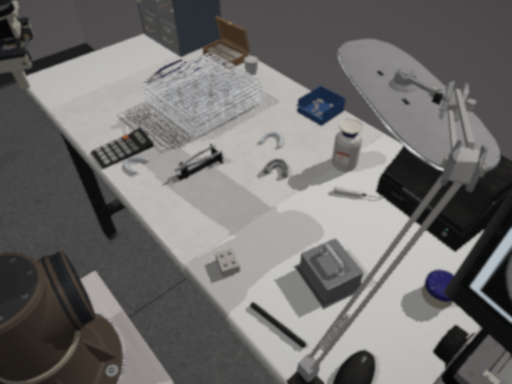

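Run:
```python
from h import *
s=ctrl.snapshot('top')
K,R,t=s['K'],s['R'],s['t']
C=-R.T@t
print(C)
def back(px,z):
    d=(R.T@np.linalg.inv(K)@np.c_[px,np.ones(len(px))].T).T
    return C+d*((z-C[2])/d[:,2])[:,None]
for n,z in(('cover',.055),('cover_handle',.082),('tweezers',.037),('rest',.02)):
    m=ctrl.trace(s,n)[0]['pixels'].astype(np.uint8)
    cnt=max(cv2.findContours(m,0,2)[0],key=cv2.contourArea)[:,0,:].astype(float)
    w=back(cnt,z)[:,:2]
    print(n,z,m.sum(),cv2.minAreaRect((w*1000).astype(np.float32)))
```

```text
[0.30734937 0.0441549  1.06193046]
cover 0.055 1697 ((517.9189453125, -184.8615264892578), (107.58232116699219, 101.5126953125), 78.0653076171875)
cover_handle 0.082 1595 ((512.9332885742188, -178.82095336914062), (102.56684875488281, 93.8486557006836), 77.15414428710938)
tweezers 0.037 28 ((450.3521728515625, 277.3304138183594), (14.966791152954102, 4.934311389923096), 5.565690517425537)
rest 0.02 323 ((530.0064697265625, 263.1852111816406), (98.67516326904297, 43.60114288330078), 7.18859338760376)
```

The top view has the covered gauge at about (350,207), the rest with the tweezers at (165,208), the cast at (228,152) and the block at (281,265). A lamp hangs over the far right, so I'll triangulate it before moving.

Run:
```python
from h import *
a=ctrl.snapshot('top');b=ctrl.snapshot('scene')
P=[s['K']@np.c_[s['R'],s['t']] for s in(a,b)]
for n,p,q in(('hub',(329,34),(403,75)),('joint',(405,48),(463,100)),('headleft',(218,5),(338,50)),('headright',(450,105),(497,160)),('clamp',(398,290),(308,370)),('bottle',(266,75),(349,125)),('elbow',(350,207),(332,260))):
    X=cv2.triangulatePoints(P[0],P[1],np.array(p,float),np.array(q,float))[:,0];X=X[:3]/X[3]
    u=[(Pi@np.r_[X,1]) for Pi in P]
    print(n,X.round(3),[np.round(v[:2]/v[2]).tolist() for v in u])
```

```text
hub [ 0.807 -0.084  0.33 ] [[328.0, 35.0], [404.0, 75.0]]
joint [ 0.77  -0.226  0.357] [[406.0, 47.0], [462.0, 101.0]]
headleft [0.904 0.154 0.26 ] [[215.0, 10.0], [342.0, 48.0]]
headright [ 0.686 -0.332  0.328] [[457.0, 97.0], [487.0, 165.0]]
clamp [ 0.331 -0.308  0.042] [[399.0, 288.0], [305.0, 371.0]]
bottle [0.823 0.035 0.128] [[265.0, 76.0], [350.0, 125.0]]
elbow [ 0.521 -0.189  0.064] [[351.0, 206.0], [330.0, 261.0]]
```

```bash
cat >> h.py <<'E'
from scipy.spatial.transform import Rotation as Ro
def go(p,yaw,pitch=0,z=None):
    """print tool-axes shift(mm) and rotvec(deg) to reach TCP p with tool down at yaw"""
    o=ctrl.get_obs();A=Ro.from_euler('xyz',o['orientation'],degrees=True)
    B=Ro.from_euler('xyz',[180,0,yaw],degrees=True)
    print('shift',(A.inv().apply(np.array(p)-o['tool_pos'])*1000).round(1),'rot',(A.inv()*B).as_rotvec(degrees=True).round(2))
E
python3 -m inch '[0,32,38,0,0,0,0, 0,64,76,0,0,0,0, 0,96,114,0,0,0,0, 0,128,152,0,0,0,0, 0,160,190,0,0,0,0]'
python3 -m inch '[0,32,38,0,0,0,0, 0,64,76,0,0,0,0, 0,96,114,0,0,0,0, 0,128,152,0,0,0,0, 0,160,190,0,0,0,0]'
python3 -m inch '[0,32,38,0,0,0,0, 0,64,76,0,0,0,0, 0,96,114,0,0,0,0, 0,128,152,0,0,0,0, 0,160,190,0,0,0,0]'
python3 - <<'E'
from h import *
st()
go([.5,-.18,.36],-102)
E
```

```text
clock: 1.85
tool_pos: [0.3329, 0.3855, 0.4048]
orientation: [-180.0, -0.0, -22.4]
force: [0.8, 0.8, -0.0]
opening: 0.0872
gripper_force: 0.0
clock: 2.35
tool_pos: [0.4082, 0.1488, 0.4052]
orientation: [-179.9, -0.0, -22.4]
force: [1.3, 0.1, -0.1]
opening: 0.0876
gripper_force: 0.0
clock: 2.85
tool_pos: [0.4839, -0.088, 0.4052]
orientation: [-180.0, -0.1, -22.4]
force: [1.1, 0.7, -0.2]
opening: 0.088
gripper_force: 0.0
{'clock': 2.85, 'tool_pos': [0.4839, -0.088, 0.4052], 'orientation': [-179.959, -0.0647, -22.3817], 'force': [1.1104, 0.7179, -0.2411], 'opening': 0.088, 'gripper_force': 0.0, 'joint_pos': [12.6525, 3.0278, -21.7686, 0.004, -65.1271, 54.9642]}
shift [49.9 79.  45.2] rot [-8.000e-02 -3.000e-02  7.962e+01]
```

```bash
python3 -m inch '[0,10,16,9,0,0,8, 0,20,32,18,0,0,16, 0,30,48,27,0,0,24, 0,40,64,36,0,0,32, 0,50,79,45,0,0,40]'
python3 -m inch '[0,0,0,0,0,0,8, 0,0,0,0,0,0,16, 0,0,0,0,0,0,24, 0,0,0,0,0,0,32, 0,0,0,0,0,0,40]'
python3 - <<'E'
from h import *
st()
s=look('wrist',['cover','cover_handle','gauge'],'w1.png')
print(s['K'],-s['R'].T@s['t'],s['R'])
E
```

```text
clock: 3.35
tool_pos: [0.5, -0.1788, 0.3594]
orientation: [-180.0, -0.0, -62.7]
force: [-0.2, -0.4, 0.2]
opening: 0.0874
gripper_force: 0.0
clock: 3.85
tool_pos: [0.4999, -0.1779, 0.3598]
orientation: [-180.0, 0.0, -102.7]
force: [-0.1, -0.7, -0.0]
opening: 0.0877
gripper_force: 0.0
{'clock': 3.85, 'tool_pos': [0.4999, -0.1779, 0.3598], 'orientation': [-179.9871, 0.0017, -102.7254], 'force': [-0.1303, -0.745, -0.0226], 'opening': 0.0877, 'gripper_force': 0.0, 'joint_pos': [1.5982, 8.9995, -21.2119, 0.0018, -59.7757, -14.3245]}
wrist cover [ 0.5222 -0.1908  0.0058] 0.78
wrist cover_handle [ 0.5275 -0.1883  0.0827] 0.6
[[297.31863964   0.         260.20919002]
 [  0.         297.31863964 192.32041243]
 [  0.           0.           1.        ]] [ 0.48371461 -0.24916455  0.33875568] [[-9.75465325e-01  2.20152270e-01 -6.13899478e-04]
 [ 2.11865176e-01  9.39496933e-01  2.69181465e-01]
 [ 5.98376674e-02  2.62447121e-01 -9.63089280e-01]]
```

View pics/w1.png

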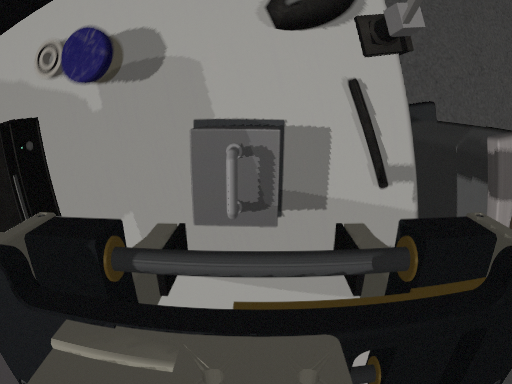

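The cover is in view at (235,175), with its handle along x≈233, rows 148–215.

```bash
cat >> h.py <<'E'
def unp(s,px,z):
    K,R,t=s['K'],s['R'],s['t'];C=-R.T@t
    d=(np.atleast_2d(px)-K[:2,2])/K[0,0];r=np.linalg.norm(d,axis=1)
    v=np.c_[d*np.sinc(r/np.pi)[:,None],np.cos(r)]  # sin(r)/r*d
    w=v@R
    return C+w*((z-C[2])/w[:,2])[:,None]
E
python3 - <<'E'
from h import *
s=ctrl.snapshot('wrist')
h=unp(s,[(234,148),(233,214)],.082);print('handle',h.round(4))
d=h[0]-h[1];print('yaw from handle',np.degrees(np.arctan2(d[0],-d[1])))
c=unp(s,[(193,129),(281,129),(278,226),(193,226)],.055);print(c.round(4),c.mean(0))
for i,j in((0,1),(3,2),(0,3),(1,2)):
    d=c[j]-c[i];print(i,j,np.linalg.norm(d).round(4),np.degrees(np.arctan2(d[1],d[0])).round(1))
for n,z in(('cover',.055),('cover_handle',.082)):
    m=ctrl.trace(s,n)[0]['pixels'];print(n,m.sum(),np.argwhere(m).min(0),np.argwhere(m).max(0))
o=(.5239,-.1893,.36)
E
```

```text
handle [[ 0.5135 -0.223   0.082 ]
 [ 0.5285 -0.1642  0.082 ]]
yaw from handle -14.259924380481687
[[ 0.5513 -0.2474  0.055 ]
 [ 0.4688 -0.2287  0.055 ]
 [ 0.491  -0.1327  0.055 ]
 [ 0.5777 -0.1508  0.055 ]] [ 0.52221298 -0.1899074   0.055     ]
0 1 0.0846 167.2
3 2 0.0887 168.3
0 3 0.1002 74.7
1 2 0.0985 77.0
cover 8864 [126 189] [227 280]
cover_handle 8710 [126 190] [226 280]
```

```bash
python3 -m inch '[0,7,-25,30,0,0,0.6, 0,7,-25,60,0,0,0.6, 0,7,-25,90,0,0,0.6, 0,7,-25,116,0,0,0.6, 1,7,-25,116,0,0,0.6]'
python3 -m inch '[1,0,0,0,0,0,0, 1,0,0,0,0,0,0, 1,0,0,0,0,0,0, 1,0,0,0,0,0,0, 1,0,0,0,0,0,0]'
```

```text
clock: 4.7
tool_pos: [0.5214, -0.19, 0.2403]
orientation: [179.6, -0.0, -102.9]
force: [0.0, 0.4, -0.2]
opening: 0.0836
gripper_force: 0.0
clock: 5.2
tool_pos: [0.523, -0.1901, 0.2445]
orientation: [-179.9, 0.0, -103.0]
force: [0.0, 0.6, -0.1]
opening: 0.0455
gripper_force: 0.0
```

```bash
python3 -m inch '[1,0,0,0,0,0,0, 1,0,0,0,0,0,0, 1,0,0,0,0,0,0, 1,0,0,0,0,0,0, 1,0,0,0,0,0,0]'
python3 -m inch '[1,0,0,-5,0,0,0, 1,0,0,-15,0,0,0, 1,0,0,-30,0,0,0, 1,0,0,-45,0,0,0, 1,0,0,-60,0,0,0]'
python3 -m inch '[1,0,0,-10,0,0,0, 1,0,0,-10,0,0,0]'
```

```text
clock: 5.7
tool_pos: [0.5231, -0.1901, 0.2437]
orientation: [-180.0, 0.0, -103.0]
force: [0.6, -0.3, -0.5]
opening: 0.0088
gripper_force: 30.0
clock: 6.2
tool_pos: [0.5227, -0.1901, 0.3049]
orientation: [180.0, 0.0, -103.0]
force: [0.2, -1.0, -2.1]
opening: 0.0088
gripper_force: 30.0
clock: 6.4
tool_pos: [0.5232, -0.1901, 0.3155]
orientation: [-179.8, 0.0, -103.0]
force: [0.6, -0.6, -2.5]
opening: 0.0088
gripper_force: 30.0
```

```bash
python3 -m inch '[1,-25,-1,0,0,0,0, 1,-60,-2,0,0,0,0, 1,-95,-3,0,0,0,0, 1,-130,-4,0,0,0,0, 1,-145,-4,0,0,0,0]'
python3 -m inch '[1,0,0,5,0,0,0, 1,0,0,25,0,0,0, 1,0,0,45,0,0,0, 1,0,0,60,0,0,0, 1,0,0,67,0,0,0]'
python3 -m inch '[1,0,0,2,0,0,0, 1,0,0,4,0,0,0, 1,0,0,5,0,0,0, 1,0,0,6,0,0,0, 1,0,0,6,0,0,0]'
```

```text
clock: 6.9
tool_pos: [0.5598, -0.0474, 0.313]
orientation: [180.0, 0.0, -102.9]
force: [0.1, -0.5, -2.7]
opening: 0.0092
gripper_force: 30.0
clock: 7.4
tool_pos: [0.5583, -0.0506, 0.2446]
orientation: [179.8, -0.1, -103.1]
force: [-0.1, 0.4, -2.2]
opening: 0.0089
gripper_force: 30.0
clock: 7.9
tool_pos: [0.5594, -0.0497, 0.241]
orientation: [-180.0, 0.0, -103.0]
force: [-0.4, 0.5, -1.6]
opening: 0.0088
gripper_force: 30.0
```

```bash
python3 -m inch '[1,0,0,1,0,0,0, 1,0,0,1.5,0,0,0, 1,0,0,1.5,0,0,0]'
python3 -m inch '[0.7,0,0,0,0,0,0, 0,0,0,0,0,0,0, 0,0,0,0,0,0,0, 0,0,0,0,0,0,0, 0,0,0,0,0,0,0]'
python3 -m inch '[0,0,0,-20,0,0,0, 0,0,0,-60,0,0,0, 0,0,0,-100,0,0,0, 0,0,0,-130,0,0,0, 0,0,0,-130,0,0,0]'
python3 - <<'E'
from h import *
st()
look('top',['cover','gauge','mark_fixed','mark_sliding'],'top1.png')
s=look('wrist',['cover','gauge','mark_fixed','mark_sliding'],'w2.png')
for t in('arch_cast','steel_block'):print(t,ctrl.mark_of(ctrl.snapshot('top'),t)[0])
# camera offset relative to tool
o=ctrl.get_obs();A=Ro.from_euler('xyz',o['orientation'],degrees=True)
print(A.inv().apply(-s['R'].T@s['t']-o['tool_pos']))
go([.445,-.17,.34],-13)
E
```

```text
clock: 8.2
tool_pos: [0.5599, -0.0497, 0.2403]
orientation: [-179.9, 0.0, -103.0]
force: [0.1, -0.5, 5.0]
opening: 0.0092
gripper_force: 30.0
clock: 8.7
tool_pos: [0.5593, -0.0497, 0.239]
orientation: [180.0, -0.0, -103.0]
force: [0.3, 0.4, 0.5]
opening: 0.0434
gripper_force: 0.0
clock: 9.2
tool_pos: [0.5605, -0.0497, 0.3741]
orientation: [-179.6, 0.1, -103.0]
force: [-0.3, 0.3, -0.5]
opening: 0.0833
gripper_force: 0.0
{'clock': 9.2, 'tool_pos': [0.5605, -0.0497, 0.3741], 'orientation': [-179.5605, 0.1494, -102.9516], 'force': [-0.3232, 0.3398, -0.4907], 'opening': 0.0833, 'gripper_force': 0.0, 'joint_pos': [14.8932, 11.1747, -16.4884, 0.0829, -61.8784, -27.8842]}
top gauge [ 5.262e-01 -1.919e-01 -3.000e-04] 0.94
top mark_fixed [ 0.5187 -0.1914  0.0386] 0.86
top mark_sliding [ 0.5196 -0.1851  0.0366] 0.44
wrist cover [ 0.555  -0.0529  0.0033] 0.84
wrist gauge [ 0.5247 -0.1915  0.0057] 0.95
wrist mark_fixed [ 0.5211 -0.1954  0.04  ] 0.61
wrist mark_sliding [ 0.5274 -0.1854  0.0409] 0.73
wrist mark_sliding [ 0.5565 -0.0533  0.002 ] 0.16Traceback (most recent call last):
  File "<stdin>", line 5, in <module>
IndexError: list index out of range
```

View pics/w2.png

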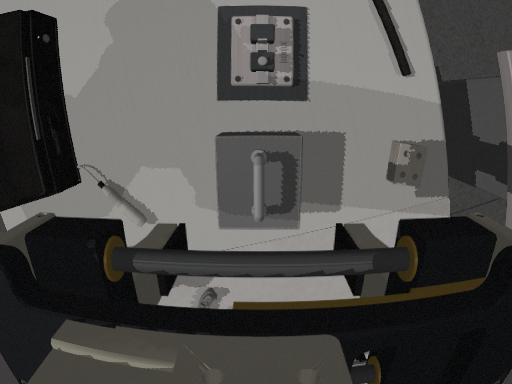

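The cover is standing alone at (258,180) and the gauge is bare at (263,50). The blades look close together, at about rows 38–58. Next I'll go to the tweezers.

```bash
python3 -m inch '[0,-37,21,0,0,0,-8, 0,-74,42,0,0,0,-16, 0,-111,64,0,0,0,-24, 0,-149,85,0,0,0,-32, 0,-187,107,0,0,0,-40]'
python3 - <<'E'
from h import *
st()
go([.46,.28,.27],-7)
E
```

```text
clock: 10.3
tool_pos: [0.4965, 0.158, 0.3693]
orientation: [-180.0, -0.0, -62.7]
force: [0.9, -0.7, 0.9]
opening: 0.0878
gripper_force: 0.0
{'clock': 10.3, 'tool_pos': [0.4965, 0.158, 0.3693], 'orientation': [-179.9755, -0.0013, -62.672], 'force': [0.9369, -0.7037, 0.8619], 'opening': 0.0878, 'gripper_force': 0.0, 'joint_pos': [39.2619, 7.5901, -21.5702, 0.0072, -60.816, -11.9374]}
shift [-125.1  -23.6   99.3] rot [-2.000e-02 -1.000e-02 -5.567e+01]
```

```bash
python3 -m inch '[0,-25,-5,20,0,0,-8, 0,-50,-10,40,0,0,-16, 0,-75,-15,60,0,0,-24, 0,-100,-20,80,0,0,-32, 0,-125,-24,99,0,0,-40]'
python3 -m inch '[0,0,0,0,0,0,-8, 0,0,0,0,0,0,-16, 0,0,0,0,0,0,-16]'
python3 - <<'E'
from h import *
st()
s=look('wrist',['rest','tweezers','tip_left','tip_right'],'w3.png')
np.savez('w3.npz',**{k:s[k] for k in('K','R','t')})
print(-s['R'].T@s['t'],s['R'])
E
```

```text
clock: 10.8
tool_pos: [0.4614, 0.2799, 0.2694]
orientation: [-180.0, -0.0, -22.7]
force: [-0.2, -0.4, 0.5]
opening: 0.0877
gripper_force: 0.0
clock: 11.1
tool_pos: [0.4617, 0.2792, 0.2699]
orientation: [180.0, 0.0, -6.8]
force: [0.2, -0.1, 0.3]
opening: 0.0875
gripper_force: 0.0
{'clock': 11.1, 'tool_pos': [0.4617, 0.2792, 0.2699], 'orientation': [179.971, 0.0128, -6.8364], 'force': [0.1516, -0.1368, 0.3309], 'opening': 0.0875, 'gripper_force': 0.0, 'joint_pos': [51.9868, 15.321, -26.5155, 0.0054, -48.1949, 31.1731]}
wrist rest [ 0.5267  0.2739 -0.0008] 0.83
wrist tip_left [0.5791 0.2854 0.0375] 0.64
wrist tip_right [0.573  0.261  0.0387] 0.6
[0.53300243 0.26976536 0.24880672] [[-1.18871336e-01 -9.92909554e-01 -4.72740718e-04]
 [-9.56620449e-01  1.14399228e-01  2.67936809e-01]
 [-2.65982936e-01  3.23022399e-02 -9.63436372e-01]]
```

View pics/w3.png

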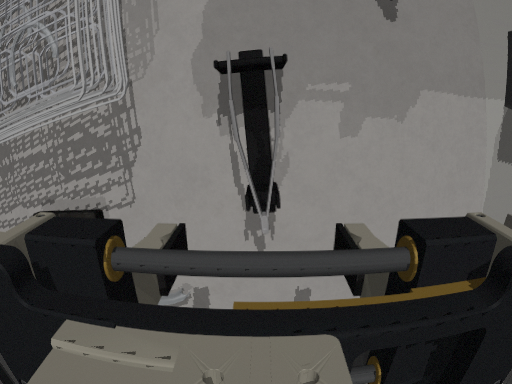

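The tweezers' tips are at (229,52) and (270,50), the heel at (265,213), and the tip saddle runs from (217,66) to (285,60).

Run:
```python
from h import *
s=dict(np.load('w3.npz'))
p=unp(s,[(229,52),(270,50),(265.5,213),(217,66),(285,59)],.036)
print(p.round(4))
m=(p[0]+p[1])/2;d=m-p[2]
print('len',np.linalg.norm(d),'yaw',np.degrees(np.arctan2(d[1],d[0])),'origin',p[2]+d*(75/125), 'tips-50',m-d/np.linalg.norm(d)*.05,'tipgap',np.linalg.norm(p[0]-p[1]))
e=p[3]-p[4];print('saddle yaw',np.degrees(np.arctan2(-e[0],e[1])),p[3:].mean(0))
g=cv2.imread('pics/w3.png')[30:230,190:310];cv2.imwrite('pics/w3c.png',cv2.resize(g,None,fx=3,fy=3,interpolation=2))
```

```text
[[0.579  0.2866 0.036 ]
 [0.5767 0.2577 0.036 ]
 [0.4576 0.2748 0.036 ]
 [0.57   0.2962 0.036 ]
 [0.569  0.248  0.036 ]]
len 0.12027452407607765 yaw -1.2981639532898024 origin [0.52974704 0.27321502 0.036     ] tips-50 [0.52785734 0.27325784 0.036     ] tipgap 0.028955363548494973
saddle yaw -1.2011516507665874 [0.56949059 0.27209843 0.036     ]
```

View pics/w3c.png

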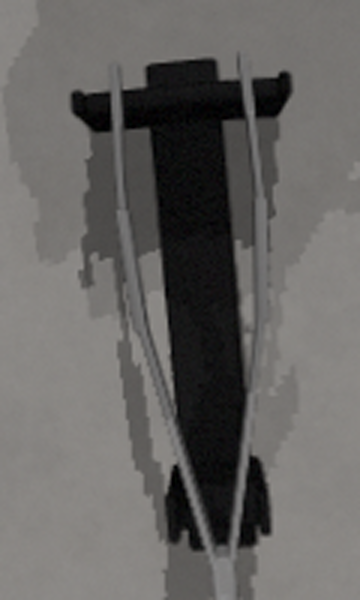

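Run:
```python
from h import *
s=dict(np.load('w3.npz'))
for z in(0,.05,.1): print(z,unp(s,[(125,92),(100,105),(0,150)],z)[:,:2].round(3).tolist())
a=ctrl.snapshot('top');b=ctrl.snapshot('scene')
P=[q['K']@np.c_[q['R'],q['t']] for q in(a,b)]
for p,q in(((127,181),(193,136)),((137,76),(264,92)),((22,170),(125,107))):
    X=cv2.triangulatePoints(P[0],P[1],np.array(p,float),np.array(q,float))[:,0];X=X[:3]/X[3];u=[(Pi@np.r_[X,1]) for Pi in P]
    print(X.round(3),[np.round(v[:2]/v[2]).tolist() for v in u])
go([.5275,.2733,.24],-1.4)
```

```text
0 [[0.57, 0.386], [0.564, 0.413], [0.549, 0.567]]
0.05 [[0.562, 0.362], [0.558, 0.384], [0.546, 0.507]]
0.1 [[0.555, 0.339], [0.551, 0.356], [0.543, 0.447]]
[0.567 0.377 0.022] [[127.0, 181.0], [193.0, 136.0]]
[0.843 0.378 0.05 ] [[136.0, 78.0], [266.0, 91.0]]
[ 0.55   0.684 -0.016] [[15.0, 186.0], [137.0, 103.0]]
shift [65.8 -2.7 30.3] rot [-0.02 -0.01 -5.69]
```

```bash
python3 -m inch '[0,30,-1,10,0,0,-3, 0,66,-3,20,0,0,-5.7, 0,66,-3,40,0,0,-5.7, 0,66,-3,60,0,0,-5.7, 0,66,-3,76,0,0,-5.7]'
python3 -m inch '[0.4,0,0,0,0,0,0, 0.55,0,0,0,0,0,0, 0.55,0,0,0,0,0,0, 0.55,0,0,0,0,0,0, 0.55,0,0,0,0,0,0]'
python3 - <<'E'
from h import *
st()
look('wrist',['tip_left','tip_right'],'w4.png')
E
```

```text
clock: 11.95
tool_pos: [0.5278, 0.2733, 0.1929]
orientation: [180.0, 0.0, -1.4]
force: [0.5, 0.9, -0.5]
opening: 0.0878
gripper_force: 0.0
clock: 12.45
tool_pos: [0.5278, 0.274, 0.195]
orientation: [-179.9, -0.1, -1.3]
force: [-0.2, 0.8, 0.2]
opening: 0.0532
gripper_force: 0.0
{'clock': 12.45, 'tool_pos': [0.5278, 0.274, 0.195], 'orientation': [-179.9379, -0.0592, -1.2885], 'force': [-0.1714, 0.8462, 0.2281], 'opening': 0.0532, 'gripper_force': 0.0, 'joint_pos': [46.254, 25.22, -23.4405, 0.0027, -41.2537, 42.4555]}
wrist tip_left [0.5807 0.2861 0.0359] 0.67
wrist tip_right [0.574  0.258  0.0354] 0.79
```

View pics/w4.png

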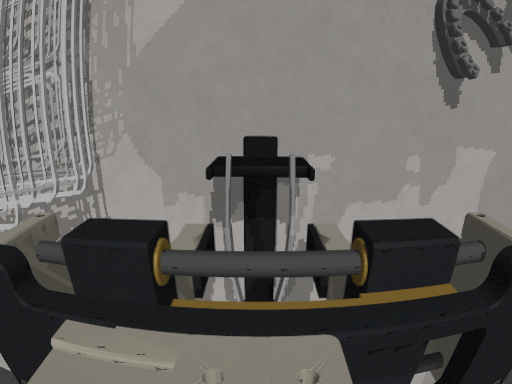

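```bash
python3 -m inch '[0.6,0,0,0,0,0,0, 0.65,0,0,0,0,0,0, 0.7,0,0,0,0,0,0, 0.7,0,0,0,0,0,0, 0.7,0,0,0,0,0,0]'
python3 -m inch '[0.7,0,0,0,0,0,0, 0.7,0,0,-10,0,0,0, 0.7,0,0,-20,0,0,0, 0.7,0,0,-30,0,0,0, 0.7,0,0,-40,0,0,0]'
python3 - <<'E'
from h import *
st()
look('wrist',['tip_left','tip_right'],'w5.png')
E
```

```text
clock: 13.1
tool_pos: [0.5278, 0.2739, 0.1943]
orientation: [-180.0, -0.0, -1.3]
force: [0.2, 0.5, 1.4]
opening: 0.0262
gripper_force: 8.6
clock: 13.6
tool_pos: [0.5276, 0.2738, 0.2354]
orientation: [-180.0, -0.0, -1.3]
force: [-0.8, 0.2, 0.1]
opening: 0.0265
gripper_force: 8.3
{'clock': 13.6, 'tool_pos': [0.5276, 0.2738, 0.2354], 'orientation': [-179.9777, -0.0202, -1.2931], 'force': [-0.8239, 0.196, 0.1483], 'opening': 0.0265, 'gripper_force': 8.2509, 'joint_pos': [46.2469, 22.2168, -21.5012, -0.0002, -46.2519, 42.4601]}
wrist tip_left [0.5771 0.2792 0.0784] 0.65
wrist tip_right [0.5756 0.2623 0.08  ] 0.95
```

View pics/w5.png

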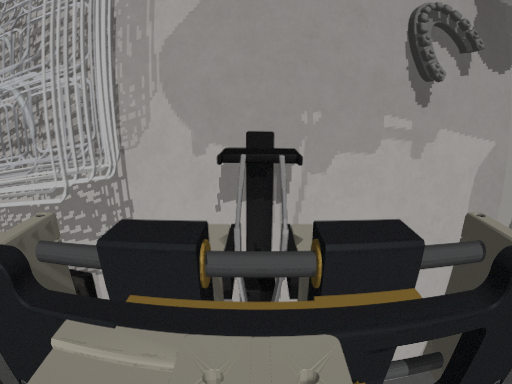

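```bash
python3 -m inch '[0.7,0,0,-20,0,0,0, 0.7,0,15,-45,0,0,0, 0.7,-5,45,-70,0,0,0, 0.7,-10,80,-90,0,0,0, 0.7,-15,115,-95,0,0,0]'
python3 -m inch '[0.7,-4,35,0,0,0,0, 0.7,-8,70,0,0,0,0, 0.7,-12,105,0,0,0,0, 0.7,-15,140,0,0,0,0, 0.7,-18,175,0,0,0,0]'
python3 -m inch '[0.7,-2,35,0,0,0,2, 0.7,-5,70,0,0,0,4, 0.7,-8,105,0,0,0,7, 0.7,-10,135,0,0,0,10, 0.7,-11,160,0,0,0,12]'
python3 -m inch '[0.7,0,0,5,0,0,0, 0.7,0,0,20,0,0,0, 0.7,0,0,40,0,0,0, 0.7,0,0,60,0,0,0, 0.7,0,0,80,0,0,0]'
python3 - <<'E'
from h import *
st()
s=look('wrist',['tip_left','tip_right','mark_fixed','mark_sliding','gauge'],'w6.png')
np.savez('w6.npz',**{k:s[k] for k in('K','R','t')})
g=cv2.imread('pics/w6.png')[70:270,160:360];cv2.imwrite('pics/w6c.png',cv2.resize(g,None,fx=3,fy=3,interpolation=2))
E
```

```text
clock: 14.25
tool_pos: [0.5101, 0.1584, 0.3311]
orientation: [-179.9, -0.1, -1.2]
force: [1.6, -0.5, -0.2]
opening: 0.0266
gripper_force: 8.3
clock: 14.75
tool_pos: [0.4874, -0.0168, 0.3289]
orientation: [-180.0, 0.0, -1.3]
force: [0.8, -0.8, -0.1]
opening: 0.0267
gripper_force: 8.3
clock: 15.25
tool_pos: [0.4728, -0.1767, 0.3288]
orientation: [-180.0, 0.0, -13.5]
force: [0.7, -0.4, 0.0]
opening: 0.0262
gripper_force: 8.3
clock: 15.75
tool_pos: [0.4733, -0.1746, 0.2481]
orientation: [-180.0, 0.0, -13.3]
force: [0.4, -0.5, -1.2]
opening: 0.0265
gripper_force: 8.3
{'clock': 15.75, 'tool_pos': [0.4733, -0.1746, 0.2481], 'orientation': [-179.991, 0.0155, -13.2646], 'force': [0.3798, -0.5114, -1.1763], 'opening': 0.0265, 'gripper_force': 8.2506, 'joint_pos': [2.0855, 14.0065, -32.1606, -0.0185, -43.8454, 74.6632]}
wrist tip_left [ 0.5214 -0.1783  0.0893] 0.7
wrist tip_right [ 0.5151 -0.1955  0.0911] 0.68
wrist mark_fixed [ 0.5214 -0.1956  0.0384] 0.79
wrist mark_sliding [ 0.5256 -0.1848  0.0422] 0.64
wrist gauge [ 0.5274 -0.1921  0.0031] 0.72
```

View pics/w6c.png

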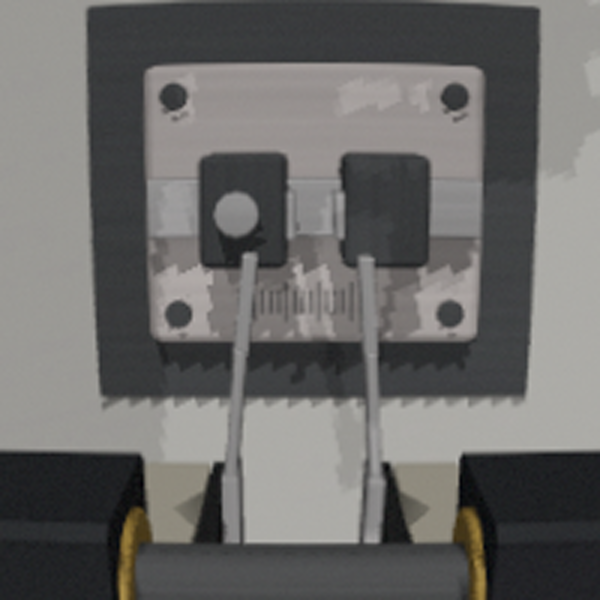

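The gauge sits square in the tool axes, with the sliding blade at crop (291,213) and the fixed blade at (339,213). The tips are at (249,260) and (367,260), well above the gauge.

```bash
cat >> h.py <<'E'
def tool(P,o=None):
    o=o or ctrl.get_obs();A=Ro.from_euler('xyz',o['orientation'],degrees=True)
    return A.inv().apply(np.atleast_2d(P)-o['tool_pos'])*1000
E
python3 - <<'E'
from h import *
s=dict(np.load('w6.npz'))
g=cv2.cvtColor(cv2.imread('pics/w6.png'),cv2.COLOR_BGR2GRAY)
for r in range(134,150,2): print(r,g[r,250:282].tolist())
b=unp(s,[(257.2,141),(273,141)],.04);t=unp(s,[(243,157),(282.3,157)],.0885)
print(b.round(4),t.round(4));print('tool frame blades',tool(b).round(1),'tips',tool(t).round(1))
f=unp(s,[(160+87/3,70+7/3),(160+540/3,70+8/3),(160+525/3,70+397/3),(160+101/3,70+395/3)],.003)
print('foot',tool(f).round(1),tool(f).mean(0).round(1))
E
```

```text
134 [58, 59, 59, 54, 55, 85, 136, 132, 126, 138, 138, 139, 139, 140, 139, 139, 139, 138, 139, 140, 127, 120, 137, 139, 110, 55, 53, 56, 57, 58, 58, 58]
136 [57, 57, 58, 56, 50, 90, 139, 135, 122, 138, 138, 139, 138, 138, 139, 137, 138, 138, 145, 155, 139, 121, 147, 158, 131, 61, 55, 56, 56, 57, 60, 58]
138 [55, 58, 57, 55, 52, 87, 142, 134, 121, 138, 139, 139, 138, 140, 139, 141, 139, 139, 141, 150, 142, 117, 143, 155, 131, 62, 56, 59, 57, 57, 57, 59]
140 [57, 56, 58, 55, 50, 83, 137, 133, 119, 138, 137, 138, 137, 138, 138, 138, 144, 154, 155, 154, 140, 114, 137, 146, 120, 58, 56, 57, 56, 57, 60, 63]
142 [56, 56, 58, 54, 50, 86, 140, 131, 120, 136, 136, 137, 136, 136, 136, 137, 136, 144, 153, 153, 135, 99, 127, 139, 117, 60, 61, 63, 63, 63, 66, 65]
144 [56, 56, 59, 53, 50, 85, 140, 133, 112, 114, 134, 134, 135, 133, 134, 134, 134, 142, 153, 152, 134, 96, 124, 138, 118, 63, 62, 65, 64, 65, 67, 67]
146 [56, 58, 57, 55, 49, 87, 143, 137, 111, 106, 136, 135, 135, 135, 135, 134, 137, 146, 151, 153, 140, 110, 124, 141, 122, 59, 62, 65, 67, 67, 66, 66]
148 [59, 57, 56, 53, 47, 89, 144, 137, 113, 98, 97, 98, 101, 112, 113, 118, 121, 121, 121, 121, 117, 113, 125, 144, 122, 60, 63, 66, 66, 68, 67, 65]
[[ 0.5256 -0.1857  0.04  ]
 [ 0.5233 -0.1954  0.04  ]] [[ 0.5243 -0.1791  0.0885]
 [ 0.5201 -0.1971  0.0885]]
tool frame blades [[ 52.4  -1.3 210.2]
 [ 52.4   8.7 210.2]] tips [[ 49.7  -7.4 161.7]
 [ 49.8  11.1 161.7]]
foot [[ 1.025e+02 -5.310e+01  2.472e+02]
 [ 1.026e+02  6.100e+01  2.472e+02]
 [ 2.000e-01  6.090e+01  2.471e+02]
 [ 8.000e-01 -5.290e+01  2.471e+02]] [ 51.5   4.  247.2]
```

```bash
python3 -m inch '[0.71,0,0,5,0,0,0, 0.72,1,1,10,0,0,0, 0.73,2,1.5,16,0,0,0, 0.74,2,1.5,22,0,0,0, 0.75,2,1.5,25,0,0,0]'
python3 -m inch '[0.75,0,0,0,0,0,0, 0.75,0,0,0,0,0,0]'
python3 - <<'E'
from h import *
st()
s=look('wrist',['tip_left','tip_right','mark_fixed','mark_sliding'],'w7.png')
np.savez('w7.npz',**{k:s[k] for k in('K','R','t')})
g=cv2.imread('pics/w7.png')[110:190,210:310];cv2.imwrite('pics/w7c.png',cv2.resize(g,None,fx=6,fy=6,interpolation=2))
E
```

```text
clock: 16.55
tool_pos: [0.4749, -0.1771, 0.2233]
orientation: [180.0, 0.1, -13.3]
force: [0.5, 0.2, -0.1]
opening: 0.0224
gripper_force: 10.4
clock: 16.75
tool_pos: [0.4752, -0.1771, 0.2241]
orientation: [180.0, 0.0, -13.3]
force: [0.5, -0.3, -0.3]
opening: 0.0222
gripper_force: 10.6
{'clock': 16.75, 'tool_pos': [0.4752, -0.1771, 0.2241], 'orientation': [179.9911, 0.0151, -13.2888], 'force': [0.5494, -0.2674, -0.3347], 'opening': 0.0222, 'gripper_force': 10.5985, 'joint_pos': [1.7898, 16.2369, -33.2412, 0.0072, -40.5388, 74.9159]}
wrist tip_left [ 0.5279 -0.1849  0.0654] 0.77
wrist tip_right [ 0.5197 -0.1946  0.0678] 0.65
wrist tip_right [ 0.5236 -0.1926  0.0049] 0.17
wrist mark_fixed [ 0.5218 -0.1938  0.0411] 0.61
wrist mark_fixed [ 0.5625 -0.0527  0.0029] 0.27
wrist mark_sliding [ 0.5261 -0.1839  0.0426] 0.58
wrist mark_sliding [ 0.522  -0.1961  0.0396] 0.49
```

View pics/w7c.png

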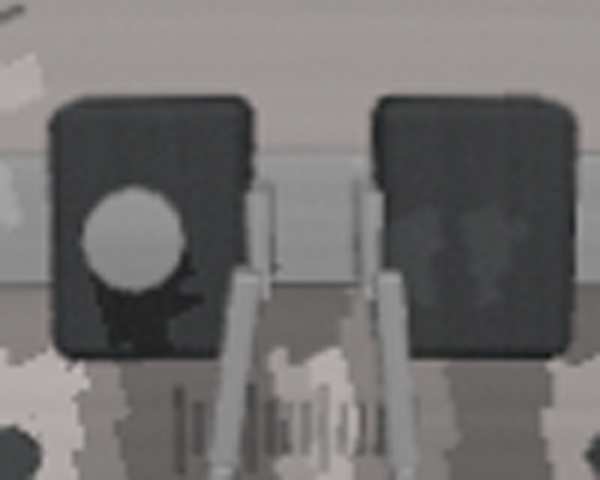

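The sliding blade is centred at crop (258,240) and the fixed blade at (372,240). The tip ends are at (246,273) and (390,273).

Run:
```python
from h import *
s=dict(np.load('w7.npz'))
f=lambda l:[(210+(a+.5)/6-.5,110+(b+.5)/6-.5) for a,b in l]
print('blades',tool(unp(s,f([(258,240),(372,240)]),.04)).round(2))
for z in(.063,.065,.067): print('tips',z,tool(unp(s,f([(246,273),(390,273)]),z)).round(2))
```

```text
blades [[ 51.04  -3.41 184.38]
 [ 51.05   7.06 184.38]]
tips 0.063 [[ 51.36  -3.76 161.38]
 [ 51.37   7.64 161.38]]
tips 0.065 [[ 51.65  -3.7  159.38]
 [ 51.66   7.54 159.38]]
tips 0.067 [[ 51.95  -3.63 157.38]
 [ 51.96   7.45 157.38]]
```

```bash
python3 -m inch '[0.755,0,0,4,0,0,0, 0.755,0.5,0,8,0,0,0, 0.755,0.5,0,12,0,0,0, 0.755,0.5,0,15.5,0,0,0, 0.755,0.5,0,15.5,0,0,0]'
python3 -m inch '[0.755,0,0,0,0,0,0, 0.755,0,0,0,0,0,0]'
python3 - <<'E'
from h import *
st()
s=look('wrist',['tip_left','tip_right'],'w8.png')
np.savez('w8.npz',**{k:s[k] for k in('K','R','t')})
g=cv2.imread('pics/w8.png')[110:190,210:310];cv2.imwrite('pics/w8c.png',cv2.resize(g,None,fx=6,fy=6,interpolation=2))
E
```

```text
clock: 17.5
tool_pos: [0.4753, -0.1771, 0.2079]
orientation: [180.0, 0.1, -13.3]
force: [-0.5, 0.9, -1.1]
opening: 0.0219
gripper_force: 10.9
clock: 17.7
tool_pos: [0.4757, -0.1772, 0.2087]
orientation: [-180.0, -0.0, -13.3]
force: [-0.2, -0.1, 0.0]
opening: 0.0218
gripper_force: 10.9
{'clock': 17.7, 'tool_pos': [0.4757, -0.1772, 0.2087], 'orientation': [-179.9999, -0.0067, -13.2919], 'force': [-0.1949, -0.0837, 0.0168], 'opening': 0.0218, 'gripper_force': 10.8968, 'joint_pos': [1.7756, 17.6245, -34.0088, 0.0026, -38.3602, 74.9305]}
wrist tip_left [ 0.5237 -0.1875  0.0485] 0.57
wrist tip_right [ 0.5216 -0.196   0.0514] 0.7
```

View pics/w8c.png

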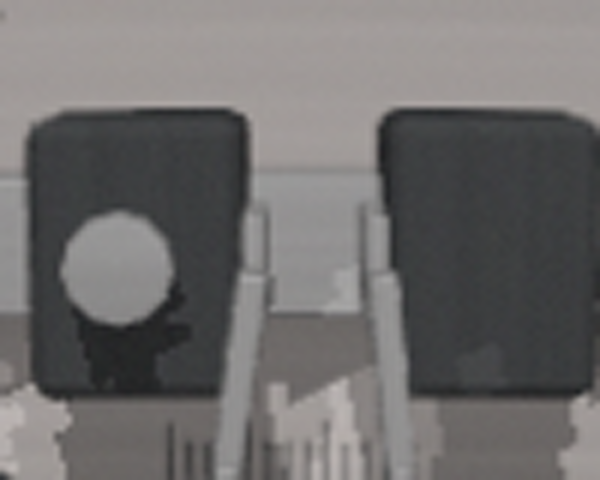

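Each tip lies over its blade to within a few tenths of a millimetre across: the tips are at crop x = 252 and 385, and the blades at 255 and 376 before parallax. I'll hold there, then hand in.

```bash
python3 -m inch '[0.755,0,0,0,0,0,0, 0.755,0,0,0,0,0,0, 0.755,0,0,0,0,0,0, 0.755,0,0,0,0,0,0, 0.755,0,0,0,0,0,0]'
python3 -m inch '[0.755,0,0,0,0,0,0, 0.755,0,0,0,0,0,0, 0.755,0,0,0,0,0,0, 0.755,0,0,0,0,0,0, 0.755,0,0,0,0,0,0]'
python3 -c "
from plant import ctrl
print(ctrl.close_job())"
```

```text
clock: 18.35
tool_pos: [0.4756, -0.1772, 0.2087]
orientation: [180.0, 0.0, -13.3]
force: [0.4, -0.2, -0.8]
opening: 0.0216
gripper_force: 10.9
clock: 18.85
tool_pos: [0.4756, -0.1771, 0.2087]
orientation: [-180.0, -0.0, -13.3]
force: [-0.0, -0.5, -1.0]
opening: 0.0214
gripper_force: 10.9
the job is handed in; nothing more can be done
None
```

I handed the job in at about 19 s, and no verdict came back: the cover stands upright beside the gauge, and the tweezers are held steady about 9 mm above the blades with the tip gap matching the marked gap (about 10.5 mm, as measured in the wrist pictures).

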